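# Sort the archive's returned media and stamp into their trays

### The arm

A 6-joint arm with a two-finger parallel gripper is mounted at the origin on the work surface. World frame = base frame: x ahead of the robot, y to its left, z up, the work surface at z = 0. Lengths are in m, angles in rad, forces in N, time in s.
With the tool pointing down it reaches from about 0.35 to 0.85 m from the base axis. Payload 8.1 kg.
Tool frame: the origin (TCP) lies at the very end of the fingers, on their centre line; the grasp point (between the pads) lies 19 mm behind it; z points along the fingers, y is the line along which they close (so a half turn about z gives the same grasp; the last joint's range is limited). The gripper opens to 93 mm and grips with 3 to 60 N. Pads are 15 mm wide; open, the fingers measure 128 mm over their backs; the gripper's body (75 mm by 188 mm) begins 65 mm behind the grasp point.
Start: joints at [1.143, 0.13, 1.488, -0, 1.523, -0.085], TCP at [0.202, 0.565, 0.219] pointing down, gripper open.
Joint ranges: [-2.96, 2.96], [-0.89, 2.26], [0.02, 2.5], [-1.34, 4.48], [0, 2.73], [-2.66, 2.66]. Speed limits (rad/s): [2.39, 2.39, 2.79, 3.14, 3.14, 3.14].

### API

Orientations are given as a rotation vector (axis times angle).
In Python, from plant import robot gives the robot as it stands.
- The arm moves only by the tool play_rows, never from a script. Its argument "deltas" is one flat list of numbers, 5 for each row, row after row: the shift along the tool's x, y, z in mm, then the turn about the tool's z in degrees, then the finger opening in mm, from 0 to 93. A call has 1 to 10 rows; each row shifts and turns the commanded pose from where the row before left it, along the tool's axes as they then stand; what a row does not reach is not made up. A row lasts 1/12 s, in which the tool goes at most 41.7 mm and 7.16 degrees, less where a joint would pass 70% of its speed; a pose out of reach is approached as far as the arm can. A call with a gripper value outside its range is refused whole. The fingers move at their own pace and stop on an object; "newtons" is the grip in N (left out, the last holds). Time passes only in rows, so rows that do not move let the fingers close. It gives the time, the measured TCP pose, the force, the opening and the grip force at its end, in the units of the state.
- robot.read_state(): the state, without advancing time (a new reading comes with each control period).
- robot.read_camera(name): name is "side" or "top"; returns a dict with "pixels" (420x560x3 uint8, blue, green, red), "mtx" (3x3 intrinsics, pixels), "D" ([k1, k2, p1, p2, k3] as OpenCV has them; the pictures are not rectified), "eye" and "rotation" of the camera in the world. Camera axes: x right, y up, looking along -z (the intrinsics and any distortion apply to the point x, -y, -z); pixel columns grow to the right and rows downward; lengths in m; the calibration is good to about 2 mm. A picture is of the moment at which its call begins. There is no depth.
- robot.close_job(): hands the job in; it is judged then, once.
The state is a dict: "t": time; "q": joint angles; "dq": joint speeds; "joint_torque": joint torques, N m; "tool_pos": TCP position; "orientation": TCP orientation; "force": force on the tool from outside, world axes, zero at the start; "wrist_torque": the same for the moment, N m; "opening": finger opening in m; "gripper_force": force on a finger pad.
Only numpy, scipy, OpenCV 4.12 (cv2) and the standard library are available. Lean on these libraries where they do the work, as an engineer would, in place of code of your own. Each camera call takes 0.05 s, during which the arm holds its last target. There are 200 camera calls.

### The job

Clear the returns on the archive desk: stand the two film canisters in the blue-lined tray and the two slide boxes in the green-lined tray, one to a bay, and the hand stamp in either bay of the yellow-lined tray, everything upright and flat on the bay floor. Leave the loupe and the brass paperweight where they are.

Things in the scene. Friction and masses are not known exactly. Their poses are not given: they have to be found in the camera images.
- tray_blue: shallow grey steel sorting tray with a blue liner, fixed to the desk, 84 x 164 mm, 12 mm high; two square bays side by side along its y axis, each 76 x 76 mm inside, bay centres at y = +40 and -40 mm, 4 mm walls and a 4 mm divider between, all 12 mm high; bay floor 4 mm above its underside. Origin: centre of its underside, on the desk; z up. It stands turned by up to about 0.2 rad.
- tray_green: shallow grey steel sorting tray with a green liner, fixed to the desk, 84 x 164 mm, 12 mm high; two square bays side by side along its y axis, each 76 x 76 mm inside, bay centres at y = +40 and -40 mm, 4 mm walls and a 4 mm divider between, all 12 mm high; bay floor 4 mm above its underside. Origin: centre of its underside, on the desk; z up. It stands turned by up to about 0.2 rad.
- tray_yellow: shallow grey steel sorting tray with a yellow liner, fixed to the desk, 84 x 164 mm, 12 mm high; two square bays side by side along its y axis, each 76 x 76 mm inside, bay centres at y = +40 and -40 mm, 4 mm walls and a 4 mm divider between, all 12 mm high; bay floor 4 mm above its underside. Origin: centre of its underside, on the desk; z up. It stands turned by up to about 0.2 rad.
- can_black: screw-top aluminium film canister with a black cap, standing, 54 mm tall; body 33 mm in diameter, cap 36 mm in diameter from 38 mm up. Round about z. Origin: centre of its underside; z up. About 45 g.
- can_red: screw-top aluminium film canister with a red cap, standing, 54 mm tall; body 33 mm in diameter, cap 36 mm in diameter from 38 mm up. Round about z. Origin: centre of its underside; z up. About 45 g.
- slides_white: white plastic slide box with a paper label, upright block 56 mm (x) by 40 mm (y) by 54 mm tall. Origin: centre of its underside; z up. About 90 g.
- slides_orange: orange plastic slide box with a paper label, upright block 56 mm (x) by 40 mm (y) by 54 mm tall. Origin: centre of its underside; z up. About 90 g.
- stamp: hand stamp standing on its stamping face, 84 mm tall: wooden base 56 mm (x) by 28 mm (y) and 24 mm high, thin 16 mm steel neck up to 42 mm, round black handle 26 mm in diameter between 42 and 78 mm above its underside, tapering above. Origin: centre of its underside; z up. About 80 g.
- loupe: bystander: round white magnifying loupe with a grey glass top, 42 mm in diameter, 36 mm tall. Loose, to be left alone. Origin: centre of its underside; z up.
- paperweight: bystander: round brass paperweight with a small knob, 48 mm in diameter, 36 mm tall. Loose, to be left alone. Origin: centre of its underside; z up.

How it is judged:
By the outcome, as a careful person would: the job done as asked, in the order asked, and still so for the second after the job is handed in, with the robot touching nothing.
It also fails if it takes over 128 s, if anything falls off the work surface, if the arm or the gripper's body presses on something with over 40 N, if the wrist force passes 120 N, or if a joint passes its speed limit or range.

## Working session

There is one attempt and no reset: what is moved stays moved. The work goes in short steps, Python scripts to look and compute and a tool call to move; the robot and the scene stay as the last step left them, time stands still between calls to the robot, and variables do not carry over. Pictures are saved under pics/ and viewed, at most 14 in all, crops included, and the job is handed in when it is done.

Besides the shell and the picture viewer there is one more tool, called after "Emit:" in YAML: its name, and indented under it one key for each argument. play_rows: Moves the arm, as the interface text tells. Its arguments: {"type":"object","properties":{"deltas":{"type":"array"},"newtons":{"type":"number"}},"required":["deltas"]}

```bash
ls; mkdir -p pics; python3 - <<'E'
from plant import robot
import cv2,numpy as np
print(robot.read_state())
for n in("top","side"):
    c=robot.read_camera(n); cv2.imwrite(f"pics/{n}0.png",c["pixels"]); np.savez(f"{n}0.npz",**c)
    print(n,c["mtx"],c["D"],c["eye"],c["rotation"])
E
```

```text
pics
{'t': 0.0, 'q': array([ 1.14259408e+00,  1.31174594e-01,  1.48925491e+00, -2.18990597e-05,
        1.52302638e+00, -8.53947396e-02]), 'dq': array([ 0.00081987,  0.00143238, -0.00178386, -0.000852  ,  0.00017614,
        0.00181929]), 'joint_torque': array([ 3.76711405e-04, -5.59821582e+01, -4.91773903e+01,  7.69880810e-02,
        3.48756323e-02, -1.68353745e-04]), 'tool_pos': array([0.20142444, 0.56457123, 0.21759283]), 'orientation': array([-5.35768975e-01, -3.09511028e+00,  2.83909717e-03]), 'force': array([-0.14071884,  0.18615426,  0.01088374]), 'wrist_torque': array([-0.01056128,  0.01901439,  0.06552126]), 'gripper_force': 0.0, 'opening': 0.09306436774337908}
top [[397.5874006    0.         279.06573657]
 [  0.         397.5874006  213.28887684]
 [  0.           0.           1.        ]] [0.02018432 0.         0.         0.         0.        ] [ 0.4024656  -0.00805463  0.91890764] [ 0.10931284 -0.04311504 -1.58907498]
side [[462.42435018   0.         286.13680687]
 [  0.         462.42435018 217.98170092]
 [  0.           0.           1.        ]] [0.01691236 0.         0.         0.         0.        ] [ 0.28823682 -0.53246094  0.74461317] [ 0.66767087 -0.10902521 -0.33654065]
```

View pics/top0.png

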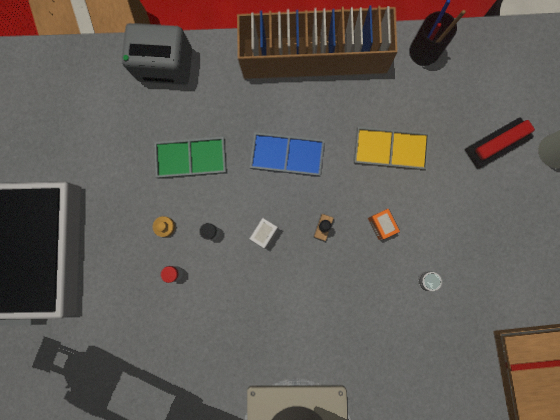

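View pics/side0.png

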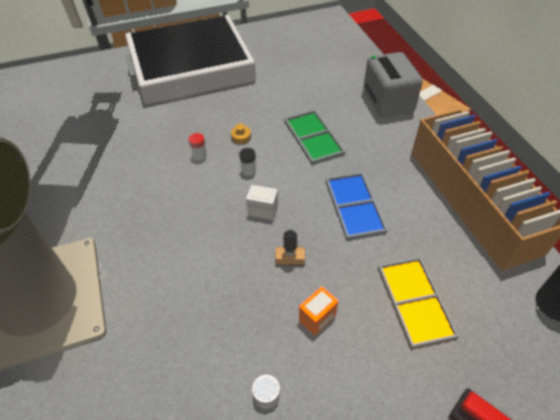

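The top view shows green, blue and yellow trays at (190,157), (287,154) and (391,149). The objects are:
- paperweight (163,227)
- black can (208,231)
- red can (169,274)
- white box (264,233)
- stamp (324,227)
- orange box (386,224)
- loupe (432,281)

The side view agrees with this layout, and everything is standing.

```bash
cat > h.py <<'E'
import cv2,numpy as np
from scipy.spatial.transform import Rotation as R
def ray(c,p):
    u=cv2.undistortPoints(np.float64([[p]]),c["mtx"],c["D"])[0,0]
    r=np.asarray(c["rotation"]); r=R.from_rotvec(r) if r.shape==(3,) else R.from_matrix(r)
    return np.asarray(c["eye"]),r.apply([u[0],-u[1],-1])
def plane(c,p,z):
    e,d=ray(c,p); return e+d*(z-e[2])/d[2]
def tri(c1,p1,c2,p2):
    (a,d),(b,f)=ray(c1,p1),ray(c2,p2)
    s=np.linalg.lstsq(np.c_[d,-f],b-a,rcond=None)[0]
    P,Q=a+s[0]*d,b+s[1]*f
    return (P+Q)/2,np.linalg.norm(P-Q)
def hsv(c): return cv2.cvtColor(c["pixels"],cv2.COLOR_BGR2HSV)
E
python3 - <<'E'
from h import *
T=dict(np.load("top0.npz"));S=dict(np.load("side0.npz"))
B={"green":(50,75),"blue":(100,125),"yellow":(24,33)}
for n,(lo,hi) in B.items():
    f=[]
    for c in(T,S):
        m=cv2.inRange(hsv(c),(lo,150,90),(hi,255,255))
        m[:100 if c is T else 50]=0
        k,l,s,ce=cv2.connectedComponentsWithStats(m)
        o=[i for i in range(1,k) if s[i,4]>300]
        o=sorted(o,key=lambda i:s[i,0] if c is T else s[i,1])
        f.append([(cv2.minAreaRect(np.argwhere(l==i)[:,::-1].astype(np.float32)),ce[i],s[i,4]) for i in o])
    print(n,[len(x) for x in f])
    for a,b in zip(*f):
        P,e=tri(T,a[1],S,b[1]); print(" bay",P.round(4),round(e,4),a[2],b[2],"onto .004:",plane(T,a[1],.004).round(4),plane(S,b[1],.004).round(4))
    if len(f[0])==2:
        d=plane(T,f[0][0][1],.004)-plane(T,f[0][1][1],.004); print(" dist",np.linalg.norm(d),"yaw",np.arctan2(-d[0],d[1]))
a=T["pixels"][190:300,140:460]; b=S["pixels"][120:340,180:350]
a=cv2.resize(a,None,fx=2.5,fy=2.5,interpolation=2)
b=cv2.resize(b,None,fx=2.6,fy=2.6,interpolation=2)
cv2.imwrite("pics/a1.png",a);cv2.imwrite("pics/b1.png",b)
E
```

```text
green [1, 2]
 bay [ 6.348e-01  2.869e-01 -5.000e-04] 0.0069 350 457 onto .004: [0.6371 0.2847 0.004 ] [0.6292 0.2821 0.004 ]
blue [2, 2]
 bay [0.6364 0.049  0.0075] 0.0005 941 778 onto .004: [0.6375 0.0492 0.004 ] [0.6378 0.0518 0.004 ]
 bay [ 0.6252 -0.0302  0.0075] 0.0006 969 923 onto .004: [ 0.6264 -0.0304  0.004 ] [ 0.6265 -0.0279  0.004 ]
 dist 0.08036776054107021 yaw -0.13928480337554267
yellow [0, 2]
```

View pics/a1.png

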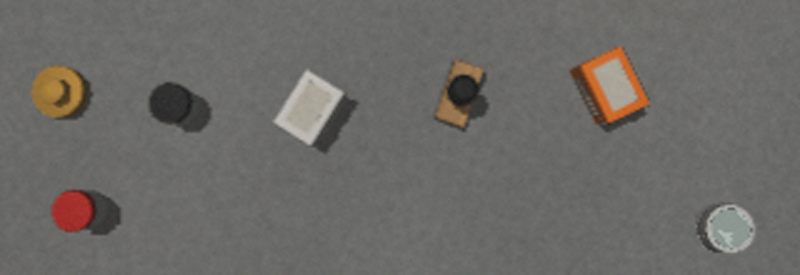

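View pics/b1.png

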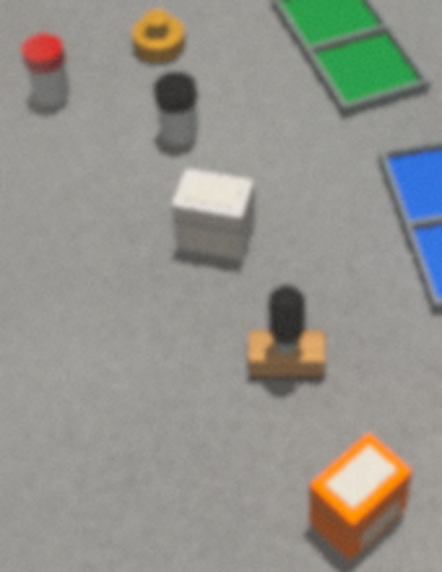

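Both crops show clean objects. The white box is turned about 35°, the orange box about 25° and the stamp about 20°. The caps and handle show up clearly as blobs in both views.

```bash
cat > m.py <<'E'
from h import *
def blob(m,roi,hull=False):
    x0,y0,x1,y1=roi; z=np.zeros_like(m); z[y0:y1,x0:x1]=m[y0:y1,x0:x1]
    c=max(cv2.findContours(z,0,1)[0],key=cv2.contourArea)
    c=cv2.convexHull(c); M=cv2.moments(c)
    return np.array([M["m10"],M["m01"]])/M["m00"],cv2.minAreaRect(c),c
E
python3 - <<'E'
from m import *
T=dict(np.load("top0.npz"));S=dict(np.load("side0.npz"))
HT,HS=hsv(T),hsv(S)
R_={"green":((45,60,60),(80,255,255)),"yellow":((20,150,120),(33,255,255))}
roi={"green":((150,130,188,190),(192,130,235,190),(280,100,330,135),(300,125,350,165)),"yellow":((350,120,391,180),(392,120,435,180),(375,255,440,302),(385,295,460,350))}
for n in R_:
    ms=[cv2.inRange(H,*R_[n]) for H in(HT,HS)]
    p=[]
    for i in(0,1):
        a,b=blob(ms[0],roi[n][i]),blob(ms[1],roi[n][2+i]); P,e=tri(T,a[0],S,b[0]); p.append(plane(T,a[0],.004))
        print(n,P.round(4),round(e,4),p[-1].round(4),plane(S,b[0],.004).round(4),"px",a[1][1],b[1][1])
    d=p[0]-p[1];print(" dist",np.linalg.norm(d).round(4),"yaw",np.arctan2(-d[0],d[1]).round(3))
red=lambda H:cv2.inRange(H,(170,120,60),(180,255,255))|cv2.inRange(H,(0,120,60),(6,255,255))
blk=lambda H:cv2.inRange(H,(0,0,0),(180,255,45))
wh=lambda v:(lambda H:cv2.inRange(H,(0,0,v),(180,70,255)))
org=lambda v:(lambda H:cv2.inRange(H,(5,150,v),(20,255,255)))
wd=lambda H:cv2.inRange(H,(8,80,80),(22,255,255))
O={"red":(red,red,(155,260,185,290),(185,130,210,155),.054),
"black":(blk,blk,(196,220,217,245),(235,145,260,166),.054),
"white":(wh(140),wh(185),(245,215,285,255),(240,180,285,222),.054),
"orange":(org(185),org(195),(365,205,405,245),(295,285,345,335),.054),
"handle":(blk,blk,(315,215,333,236),(280,228,300,254),.075),
"base":(wd,wd,(308,208,340,245),(270,240,312,270),.024)}
for n,(f,g,r,s,z) in O.items():
    a,b=blob(f(HT),r),blob(g(HS),s);P,e=tri(T,a[0],S,b[0])
    bx=np.array([plane(T,q,z)[:2] for q in cv2.boxPoints(a[1])]); E=np.diff(bx[:3],axis=0);L=np.linalg.norm(E,axis=1)
    E=E[L.argmax()]
    print(n,P.round(4),round(e,4),"onto z",plane(T,a[0],z).round(4),plane(S,b[0],z).round(4),"box ctr",bx.mean(0).round(4),"size",L.round(4),"long yaw deg",np.degrees(np.arctan2(E[1],E[0])).round(1),b[1][1])
print(HT[233:234,250:285,2],HT[231,212:225,2],HS[195:215:3,262,2])
E
```

```text
green [0.628  0.2788 0.0077] 0.0005 [0.6287 0.28   0.004 ] [0.6299 0.2828 0.004 ] px (31.167388916015625, 30.16876983642578) (20.878803253173828, 33.65333938598633)
green [0.6302 0.1961 0.0091] 0.0002 [0.6316 0.1972 0.004 ] [0.6325 0.2011 0.004 ] px (31.308147430419922, 31.806421279907227) (22.987831115722656, 35.05644607543945)
 dist 0.0828 yaw 0.035
yellow [ 0.6421 -0.1925  0.0072] 0.0009 [ 0.6434 -0.1933  0.004 ] [ 0.6432 -0.191   0.004 ] px (32.38773727416992, 31.4742374420166) (35.693138122558594, 45.106712341308594)
yellow [ 0.6321 -0.272   0.007 ] 0.0011 [ 0.6334 -0.2731  0.004 ] [ 0.6329 -0.2708  0.004 ] px (32.470787048339844, 31.4742374420166) (47.69231414794922, 41.00000762939453)
 dist 0.0804 yaw -0.124
red [0.3598 0.2712 0.0493] 0.001 onto z [0.3595 0.2698 0.054 ] [0.3597 0.2657 0.054 ] box ctr [0.3594 0.2698] size [0.0352 0.0344] long yaw deg -91.0 (13.0, 14.0)
 ** On entry to DLASCL parameter number  4 had an illegal value
 ** On entry to DLASCL parameter number  4 had an illegal value
 ** On entry to DLASCL parameter number  4 had an illegal value
 ** On entry to DLASCL parameter number  4 had an illegal value
 ** On entry to DLASCL parameter number  5 had an illegal value
 ** On entry to DLASCL parameter number  4 had an illegal valuem.py:6: RuntimeWarning: invalid value encountered in divide
  return np.array([M["m10"],M["m01"]])/M["m00"],cv2.minAreaRect(c),c
Traceback (most recent call last):
  File "h.py", line 11, in tri
    s=np.linalg.lstsq(np.c_[d,-f],b-a,rcond=None)[0]
      ~~~~~~~~~~~~~~~^^^^^^^^^^^^^^^^^^^^^^^^^^^^
numpy.linalg.LinAlgError: SVD did not converge in Linear Least Squares
```

```bash
cat > obj.py <<'E'
from m import *
red=lambda H:cv2.inRange(H,(170,120,60),(180,255,255))|cv2.inRange(H,(0,120,60),(6,255,255))
blk=lambda v:(lambda H:cv2.inRange(H,(0,0,0),(180,255,v)))
wh=lambda v:(lambda H:cv2.inRange(H,(0,0,v),(180,70,255)))
org=lambda v:(lambda H:cv2.inRange(H,(5,150,v),(20,255,255)))
wd=lambda H:cv2.inRange(H,(8,80,80),(22,255,255))
def go(T,S,O):
  HT,HS=hsv(T),hsv(S)
  for n,(f,g,r,s,z) in O.items():
    try: a,b=blob(f(HT),r),blob(g(HS),s);P,e=tri(T,a[0],S,b[0])
    except Exception as x: print(n,"fail",HT[r[1]:r[3],r[0]:r[2],2].min(),HS[s[1]:s[3],s[0]:s[2],2].min()); continue
    bx=np.array([plane(T,q,z)[:2] for q in cv2.boxPoints(a[1])]); E=np.diff(bx[:3],axis=0);L=np.linalg.norm(E,axis=1)
    E=E[L.argmax()]
    print(n,P.round(4),round(e,4),"onto z",plane(T,a[0],z).round(4),plane(S,b[0],z).round(4),"box",bx.mean(0).round(4),L.round(4),"long yaw",np.degrees(np.arctan2(E[1],E[0])).round(1),np.round(b[1][1]))
E
python3 - <<'E'
from obj import *
T=dict(np.load("top0.npz"));S=dict(np.load("side0.npz"))
print(hsv(T)[231,198:225,2],hsv(S)[145:185,248,2],hsv(T)[215:250,264,2],hsv(T)[224,370:405,2])
go(T,S,{"red":(red,red,(155,260,185,290),(185,130,210,155),.054),
"black":(blk(38),blk(60),(196,220,220,245),(235,145,260,172),.054),
"white":(wh(140),wh(185),(245,215,285,255),(240,180,285,222),.054),
"orange":(org(185),org(195),(365,205,405,245),(295,285,345,335),.054),
"handle":(blk(38),blk(60),(315,215,333,236),(280,228,300,254),.075),
"base":(wd,wd,(308,208,340,245),(270,240,312,270),.024)})
E
```

```text
[110  86  53  51  45  50  45  49  47  45  51  51  49  49  51  48  49  33
  42  62  66  62  61  59  61  86 112] [151 145 122  86  64  54  57  55  56  56  53  55  53  46  50  46  50  61
  81 103 113 110 113 113 115 113 115 113 111 107 100  91  87  89 108 131
 153 158 160 158] [108 106 105 119 172 192 182 151 163 170 171 170 169 172 168 167 169 172
 171 167 169 168 171 170 168 173 179 183 185 189 187 177 148  95 107] [104  79  79  77  74 115 166 203 205 202 186 167 169 170 170 172 168 168
 167 170 167 171 179 202 201 190 141 103 109 106 107 108 111 111 107]
red [0.3598 0.2712 0.0493] 0.001 onto z [0.3595 0.2698 0.054 ] [0.3597 0.2657 0.054 ] box [0.3594 0.2698] [0.0352 0.0344] long yaw -91.0 [13. 14.]
black [0.4485 0.1702 0.0605] 0.0006 onto z [0.4492 0.1715 0.054 ] [0.4498 0.1769 0.054 ] box [0.448  0.1712] [0.027  0.0065] long yaw -14.3 [12. 13.]
white [0.4454 0.0638 0.0533] 0.0004 onto z [0.4455 0.0637 0.054 ] [0.445  0.0633 0.054 ] box [0.4455 0.0637] [0.0545 0.0389] long yaw -32.9 [29. 15.]
orange [ 0.4596 -0.2019  0.0515] 0.0009 onto z [ 0.4599 -0.2015  0.054 ] [ 0.4585 -0.203   0.054 ] box [ 0.4598 -0.2014] [0.0357 0.0525] long yaw -156.2 [23. 32.]
handle [ 0.4572 -0.0703  0.0596] 0.0008 onto z [ 0.4566 -0.0692  0.075 ] [ 0.453  -0.0806  0.075 ] box [ 0.4565 -0.0695] [0.0238 0.0207] long yaw -27.9 [19. 10.]
base [ 0.4568 -0.0706  0.0141] 0.0015 onto z [ 0.457  -0.0701  0.024 ] [ 0.4538 -0.0767  0.024 ] box [ 0.4571 -0.07  ] [0.0557 0.0279] long yaw -20.9 [17. 29.]
```

```bash
cat > plan.py <<'E'
# usage: plan.py x y z yawdeg(tool y axis, mod 180) : turn in place, then shift in turned tool axes
import sys,numpy as np
from plant import robot
from scipy.spatial.transform import Rotation as R
def plan(*a):
    s=robot.read_state(); r=R.from_rotvec(s["orientation"]); Y=r.as_matrix()[:,1]
    yaw=np.degrees(np.arctan2(Y[1],Y[0])); d=(a[3]-yaw+90)%180-90   # world turn about +z
    for dd in (d,d-180*np.sign(d)):
        r2=R.from_euler("z",dd,degrees=True)*r
        sh=r2.inv().apply(np.array(a[:3])-s["tool_pos"])*1e3
        print("tool turn",round(-dd,1),"shift mm",sh.round(1),"q6~",round(s["q"][5]-np.radians(dd),2),"yaw now",yaw.round(1),"pos",s["tool_pos"].round(4),"t",round(s["t"],2),"open",round(s["opening"],4),"Fg",round(float(s["gripper_force"]),1),"q",s["q"].round(2))
plan(*map(float,sys.argv[1:]))
E
python3 - <<'E'
from obj import *
T=dict(np.load("top0.npz"));S=dict(np.load("side0.npz"))
for v in(53,56):
 go(T,S,{"black":(blk(v),blk(70),(196,220,220,245),(235,145,260,172),.054)})
print(plane(T,(208.4,231.2),.054))
E
python3 plan.py .449 .171 .16 0; python3 plan.py .449 .171 .16 -8
```

```text
black [0.452  0.1859 0.0456] 0.0003 onto z [0.4517 0.184  0.054 ] [0.4499 0.1773 0.054 ] box [0.4517 0.1841] [0.0322 0.0359] long yaw -117.4 [13. 14.]
black [0.4518 0.1853 0.0461] 0.0002 onto z [0.4515 0.1836 0.054 ] [0.4499 0.1773 0.054 ] box [0.4515 0.184 ] [0.0324 0.0372] long yaw -105.1 [13. 14.]
[0.45078969 0.18340038 0.054     ]
tool turn 70.4 shift mm [-393.6  247.7   57.3] q6~ 1.14 yaw now 70.4 pos [0.2014 0.5646 0.2177] t 0.1 open 0.0933 Fg 0.0 q [ 1.14  0.13  1.49 -0.    1.52 -0.09]
tool turn -109.6 shift mm [ 393.6 -247.5   58.2] q6~ -2.0 yaw now 70.4 pos [0.2014 0.5646 0.2177] t 0.1 open 0.0933 Fg 0.0 q [ 1.14  0.13  1.49 -0.    1.52 -0.09]
tool turn 78.4 shift mm [-355.4  300.    57.2] q6~ 1.28 yaw now 70.4 pos [0.2014 0.5646 0.2177] t 0.1 open 0.0933 Fg 0.0 q [ 1.14  0.13  1.49 -0.    1.52 -0.09]
tool turn -101.6 shift mm [ 355.3 -299.9   58.3] q6~ -1.86 yaw now 70.4 pos [0.2014 0.5646 0.2177] t 0.1 open 0.0933 Fg 0.0 q [ 1.14  0.13  1.49 -0.    1.52 -0.09]
```

Emit:
play_rows:
  deltas: [0,0,0,7,93,0,0,0,7,93,0,0,0,7,93,0,0,0,7,93,0,0,0,7,93,0,0,0,7,93,0,0,0,7,93,0,0,0,7,93,0,0,0,7,93,0,0,0,7,93]
  newtons: 15

```text
t: 0.93
tool_pos: [0.2015, 0.5648, 0.218]
orientation: [2.221, 2.221, -0.002]
force: [0.1, 0.3, -0.3]
opening: 0.093
gripper_force: 0.0
```

```bash
python3 plan.py .451 .184 .13 -8
```

```text
tool turn 8.0 shift mm [-342.3  300.1   88.2] q6~ 1.28 yaw now 0.0 pos [0.2015 0.5648 0.218 ] t 0.93 open 0.093 Fg 0.0 q [1.14 0.13 1.49 0.   1.52 1.14]
tool turn -172.0 shift mm [ 342.5 -300.    87.8] q6~ -1.86 yaw now 0.0 pos [0.2015 0.5648 0.218 ] t 0.93 open 0.093 Fg 0.0 q [1.14 0.13 1.49 0.   1.52 1.14]
```

Emit:
play_rows:
  deltas: [0,0,0,4,93,0,0,0,4,93,-28,25,4,0,93,-28,25,4,0,93,-28,25,4,0,93,-28,25,4,0,93,-28,25,4,0,93,-28,25,4,0,93,-28,25,4,0,93,-28,25,4,0,93]

```text
t: 1.77
tool_pos: [0.3705, 0.3148, 0.1861]
orientation: [-2.364, -2.069, 0.001]
force: [0.9, 0.1, 0.1]
opening: 0.0931
gripper_force: 0.0
```

Emit:
play_rows:
  deltas: [-30,25,14,0,93,-30,25,14,0,93,-30,25,14,0,93,-28,25,14,0,93,0,0,0,0,93,0,0,0,0,93]

```text
t: 2.27
tool_pos: [0.4533, 0.1842, 0.1292]
orientation: [-2.368, -2.063, 0.004]
force: [-0.2, 0.2, -0.1]
opening: 0.0931
gripper_force: 0.0
```

```bash
python3 plan.py .451 .184 .026 -8
```

```text
tool turn 0.1 shift mm [ -0.4  -2.  103.2] q6~ 0.42 yaw now -7.9 pos [0.4533 0.1842 0.1292] t 2.27 open 0.0931 Fg 0.0 q [ 0.28 -0.11  1.89  0.    1.36  0.42]
tool turn -179.9 shift mm [  0.6   2.5 103.2] q6~ -2.72 yaw now -7.9 pos [0.4533 0.1842 0.1292] t 2.27 open 0.0931 Fg 0.0 q [ 0.28 -0.11  1.89  0.    1.36  0.42]
```

Emit:
play_rows:
  deltas: [0,-2,26,0,93,0,0,26,0,93,0,0,26,0,93,0,0,25,0,93,0,0,0,0,93,0,0,0,0,30,0,0,0,0,30,0,0,0,0,30,0,0,0,0,30,0,0,0,0,30]

```text
t: 3.1
tool_pos: [0.4527, 0.187, 0.0292]
orientation: [2.364, 2.068, 0.004]
force: [0.4, 0.5, -0.1]
opening: 0.0642
gripper_force: 0.0
```

Emit:
play_rows:
  deltas: [0,0,0,0,30,0,0,0,0,30,0,0,0,0,30]

```text
t: 3.35
tool_pos: [0.4517, 0.1865, 0.0279]
orientation: [2.365, 2.068, 0.0]
force: [-0.1, 0.9, -0.6]
opening: 0.0442
gripper_force: 0.0
```

Emit:
play_rows:
  deltas: [0,0,0,0,30,0,0,0,0,30,0,0,0,0,30,0,0,0,0,30,0,0,-30,0,30,0,0,-30,0,30,0,0,-30,0,30,0,0,-30,0,30,0,0,-10,0,30,0,0,0,0,30]

```text
t: 4.18
tool_pos: [0.4537, 0.1872, 0.1609]
orientation: [2.363, 2.067, 0.009]
force: [-0.3, -0.6, -1.5]
opening: 0.0355
gripper_force: 15.0
```

```bash
python3 plan.py .6375 .050 .150 -8
```

```text
tool turn 0.4 shift mm [-110.3  201.    11.8] q6~ 0.43 yaw now -7.6 pos [0.4537 0.1872 0.1609] t 4.18 open 0.0355 Fg 15.0 q [ 0.29 -0.14  1.86  0.    1.41  0.42]
tool turn -179.6 shift mm [ 110.2 -201.2   10.1] q6~ -2.72 yaw now -7.6 pos [0.4537 0.1872 0.1609] t 4.18 open 0.0355 Fg 15.0 q [ 0.29 -0.14  1.86  0.    1.41  0.42]
```

Emit:
play_rows:
  deltas: [-18,33,0,0,30,-18,33,0,0,30,-18,34,0,0,30,-18,34,0,0,30,-19,34,0,0,30,-19,33,0,0,30,0,0,0,0,30,0,0,0,0,30]

```text
t: 4.85
tool_pos: [0.6354, 0.0491, 0.1533]
orientation: [-2.364, -2.063, 0.007]
force: [-1.1, -0.5, -0.5]
opening: 0.0359
gripper_force: 15.0
```

```bash
python3 plan.py .6375 .050 .031 -8
```

```text
tool turn 0.2 shift mm [  1.3   2.6 122.3] q6~ 0.14 yaw now -7.8 pos [0.6354 0.0491 0.1533] t 4.85 open 0.0359 Fg 15.0 q [-0.    0.27  1.45 -0.    1.43  0.13]
tool turn -179.8 shift mm [ -1.1  -1.3 122.3] q6~ -3.01 yaw now -7.8 pos [0.6354 0.0491 0.1533] t 4.85 open 0.0359 Fg 15.0 q [-0.    0.27  1.45 -0.    1.43  0.13]
```

Emit:
play_rows:
  deltas: [0,2,28,0,30,0,0,28,0,30,0,0,28,0,30,0,0,20,0,30,0,0,10,0,30,0,0,3,0,30,0,0,0,0,30]

```text
t: 5.43
tool_pos: [0.6369, 0.0512, 0.0397]
orientation: [-2.363, -2.068, 0.002]
force: [-0.7, 0.1, -0.3]
opening: 0.0355
gripper_force: 15.0
```

Emit:
play_rows:
  deltas: [0,0,3,0,30,0,0,2,0,30,0,0,0,0,30,0,0,0,0,30]

```text
t: 5.77
tool_pos: [0.6388, 0.0505, 0.0367]
orientation: [2.364, 2.068, 0.002]
force: [-0.4, -0.3, -1.3]
opening: 0.0357
gripper_force: 15.0
```

Emit:
play_rows:
  deltas: [0,0,2,0,30,0,0,0,0,30,0,0,0,0,30]

```text
t: 6.02
tool_pos: [0.6381, 0.0505, 0.0337]
orientation: [2.365, 2.068, 0.0]
force: [0.3, 0.5, 0.3]
opening: 0.0354
gripper_force: 15.0
```

Emit:
play_rows:
  deltas: [0,0,2,0,30,0,0,0,0,30,0,0,0,0,30]

```text
t: 6.27
tool_pos: [0.6383, 0.0505, 0.0317]
orientation: [2.364, 2.068, 0.0]
force: [0.1, 0.4, 0.2]
opening: 0.0354
gripper_force: 15.0
```

Emit:
play_rows:
  deltas: [0,0,1,0,30,0,0,0,0,30,0,0,0,0,30]

```text
t: 6.52
tool_pos: [0.6386, 0.0505, 0.0315]
orientation: [2.364, 2.068, 0.001]
force: [-1.2, -0.2, 5.1]
opening: 0.0352
gripper_force: 15.0
```

Emit:
play_rows:
  deltas: [0,0,0,0,75,0,0,0,0,75,0,0,0,0,75,0,0,0,0,75,0,0,0,0,75,0,0,-30,0,93,0,0,-35,0,93,0,0,-35,0,93,0,0,0,0,93]

```text
t: 7.27
tool_pos: [0.6428, 0.0505, 0.1398]
orientation: [2.358, 2.063, 0.014]
force: [1.0, 0.6, 1.4]
opening: 0.09
gripper_force: 0.0
```

```bash
python3 plan.py .3597 .2705 .127 -8
```

```text
tool turn 0.4 shift mm [ 178.4 -311.1    9.3] q6~ 0.14 yaw now -7.6 pos [0.6428 0.0505 0.1398] t 7.27 open 0.09 Fg 0.0 q [-0.    0.28  1.46  0.    1.39  0.13]
tool turn -179.6 shift mm [-178.4  310.8   16.2] q6~ -3.0 yaw now -7.6 pos [0.6428 0.0505 0.1398] t 7.27 open 0.09 Fg 0.0 q [-0.    0.28  1.46  0.    1.39  0.13]
```

Emit:
play_rows:
  deltas: [18,-31,0,0,93,18,-31,0,0,93,18,-31,0,0,93,18,-31,0,0,93,18,-31,0,0,93,18,-31,0,0,93,18,-31,0,0,93,18,-31,0,0,93,17,-31,0,0,93,17,-31,10,0,93]

```text
t: 8.1
tool_pos: [0.3544, 0.2696, 0.1224]
orientation: [2.364, 2.068, 0.006]
force: [-0.0, 1.1, 1.5]
opening: 0.0928
gripper_force: 0.0
```

Emit:
play_rows:
  deltas: [0,0,0,0,93,0,0,0,0,93,0,0,0,0,93]

```text
t: 8.35
tool_pos: [0.3548, 0.2681, 0.1208]
orientation: [2.363, 2.069, 0.001]
force: [0.8, 0.2, 0.3]
opening: 0.0926
gripper_force: 0.0
```

```bash
python3 plan.py .3597 .2705 .027 -8
```

```text
tool turn 0.4 shift mm [ 3.   4.4 93.8] q6~ 0.67 yaw now -7.6 pos [0.3548 0.2681 0.1208] t 8.35 open 0.0926 Fg 0.0 q [ 0.53 -0.23  2.02 -0.    1.35  0.66]
tool turn -179.6 shift mm [-3.  -4.6 93.8] q6~ -2.47 yaw now -7.6 pos [0.3548 0.2681 0.1208] t 8.35 open 0.0926 Fg 0.0 q [ 0.53 -0.23  2.02 -0.    1.35  0.66]
```

Emit:
play_rows:
  deltas: [3,4,24,0,93,0,0,24,0,93,0,0,24,0,93,0,0,22,0,93,0,0,0,0,93,0,0,0,0,30,0,0,0,0,30,0,0,0,0,30,0,0,0,0,30,0,0,0,0,30]

```text
t: 9.18
tool_pos: [0.3599, 0.2711, 0.028]
orientation: [2.364, 2.068, 0.004]
force: [0.0, 0.5, 0.9]
opening: 0.0645
gripper_force: 0.0
```

Emit:
play_rows:
  deltas: [0,0,0,0,30,0,0,0,0,30,0,0,0,0,30,0,0,0,0,30,0,0,0,0,30,0,0,0,0,30,0,0,0,0,30]

```text
t: 9.77
tool_pos: [0.3589, 0.2706, 0.0267]
orientation: [-2.364, -2.069, -0.0]
force: [-0.7, 0.3, 0.8]
opening: 0.0355
gripper_force: 15.0
```

Emit:
play_rows:
  deltas: [0,0,-30,0,30,0,0,-30,0,30,0,0,-30,0,30,0,0,-30,0,30,0,0,-10,0,30,0,0,0,0,30,0,0,0,0,30,0,0,0,0,30]

```text
t: 10.43
tool_pos: [0.3579, 0.2699, 0.1544]
orientation: [-2.364, -2.068, 0.005]
force: [-0.4, 1.5, -1.3]
opening: 0.0356
gripper_force: 15.0
```

```bash
python3 plan.py .6263 -.0295 .150 -8
```

```text
tool turn 0.4 shift mm [-259.2  307.5    4.2] q6~ 0.67 yaw now -7.6 pos [0.3579 0.2699 0.1544] t 10.43 open 0.0356 Fg 15.0 q [ 0.53 -0.25  1.97 -0.    1.42  0.67]
tool turn -179.6 shift mm [ 259.2 -307.5    4.6] q6~ -2.47 yaw now -7.6 pos [0.3579 0.2699 0.1544] t 10.43 open 0.0356 Fg 15.0 q [ 0.53 -0.25  1.97 -0.    1.42  0.67]
```

Emit:
play_rows:
  deltas: [-24,28,0,0,30,-24,28,0,0,30,-24,28,0,0,30,-24,28,0,0,30,-24,28,0,0,30,-24,28,0,0,30,-24,28,0,0,30,-24,28,0,0,30,-24,28,0,0,30,-24,28,0,0,30]

```text
t: 11.27
tool_pos: [0.6039, -0.0061, 0.1534]
orientation: [-2.362, -2.066, 0.005]
force: [0.4, 1.2, 1.1]
opening: 0.0356
gripper_force: 15.0
```

Emit:
play_rows:
  deltas: [-19,27,0,0,30,0,0,0,0,30,0,0,0,0,30,0,0,0,0,30,0,0,0,0,30]

```text
t: 11.68
tool_pos: [0.6275, -0.026, 0.1552]
orientation: [-2.362, -2.068, 0.002]
force: [-1.6, -0.1, -0.2]
opening: 0.0358
gripper_force: 15.0
```

```bash
python3 plan.py .6263 -.0295 .031 -8
```

```text
tool turn 0.4 shift mm [ -3.7  -0.4 124.2] q6~ 0.02 yaw now -7.6 pos [ 0.6275 -0.026   0.1552] t 11.68 open 0.0358 Fg 15.0 q [-0.12  0.24  1.48  0.    1.42  0.01]
tool turn -179.6 shift mm [  3.6   1.  124.2] q6~ -3.13 yaw now -7.6 pos [ 0.6275 -0.026   0.1552] t 11.68 open 0.0358 Fg 15.0 q [-0.12  0.24  1.48  0.    1.42  0.01]
```

Emit:
play_rows:
  deltas: [-4,0,28,0,30,0,0,28,0,30,0,0,28,0,30,0,0,20,0,30,0,0,10,0,30,0,0,4,0,30,0,0,0,0,30,0,0,2,0,30,0,0,0,0,30,0,0,0,0,30]

```text
t: 12.52
tool_pos: [0.6294, -0.0309, 0.0383]
orientation: [2.363, 2.067, 0.003]
force: [0.4, -0.4, -0.8]
opening: 0.0356
gripper_force: 15.0
```

Emit:
play_rows:
  deltas: [0,0,2,0,30,0,0,0,0,30,0,0,0,0,30]

```text
t: 12.77
tool_pos: [0.6283, -0.031, 0.0348]
orientation: [2.364, 2.068, 0.0]
force: [0.3, -0.4, -0.6]
opening: 0.0355
gripper_force: 15.0
```

Emit:
play_rows:
  deltas: [0,0,2,0,30,0,0,0,0,30,0,0,0,0,30]

```text
t: 13.02
tool_pos: [0.628, -0.0309, 0.0324]
orientation: [-2.364, -2.068, 0.0]
force: [0.6, 0.2, 0.3]
opening: 0.0353
gripper_force: 15.0
```

Emit:
play_rows:
  deltas: [0,0,1,0,30,0,0,0,0,30,0,0,0,0,30]

```text
t: 13.27
tool_pos: [0.6281, -0.0309, 0.0315]
orientation: [-2.364, -2.068, 0.0]
force: [-0.1, 0.3, -0.6]
opening: 0.0356
gripper_force: 15.0
```

Emit:
play_rows:
  deltas: [0,0,1,0,30,0,0,0,0,30,0,0,0,0,30]

```text
t: 13.52
tool_pos: [0.6283, -0.0309, 0.0307]
orientation: [2.364, 2.068, 0.0]
force: [0.9, -0.4, -0.3]
opening: 0.0357
gripper_force: 15.0
```

Emit:
play_rows:
  deltas: [0,0,1,0,30,0,0,0,0,30,0,0,0,0,30]

```text
t: 13.77
tool_pos: [0.6286, -0.031, 0.0305]
orientation: [2.364, 2.068, 0.001]
force: [-0.6, 0.9, 5.9]
opening: 0.0359
gripper_force: 15.0
```

Emit:
play_rows:
  deltas: [0,0,0,0,75,0,0,0,0,75,0,0,0,0,75,0,0,0,0,75,0,0,0,0,75,0,0,-30,0,93,0,0,-35,0,93,0,0,-40,0,93,0,0,0,0,93,0,0,0,0,93]

```text
t: 14.6
tool_pos: [0.6309, -0.0312, 0.1388]
orientation: [2.36, 2.065, 0.008]
force: [0.1, -0.4, 0.5]
opening: 0.0924
gripper_force: 0.0
```

```bash
python3 plan.py .4455 .0637 .130 57.1;  python3 - <<'E'
from plant import robot
from h import *
for n in("top","side"):
    c=robot.read_camera(n); cv2.imwrite(f"pics/{n}2.png",c["pixels"])
E
```

```text
tool turn -64.7 shift mm [207.2 -21.    8.7] q6~ -1.13 yaw now -7.6 pos [ 0.6309 -0.0312  0.1388] t 14.6 open 0.0924 Fg 0.0 q [-0.13  0.26  1.49 -0.    1.38  0.  ]
tool turn 115.3 shift mm [-207.2   20.9    9. ] q6~ 2.01 yaw now -7.6 pos [ 0.6309 -0.0312  0.1388] t 14.6 open 0.0924 Fg 0.0 q [-0.13  0.26  1.49 -0.    1.38  0.  ]
```

View pics/side2.png

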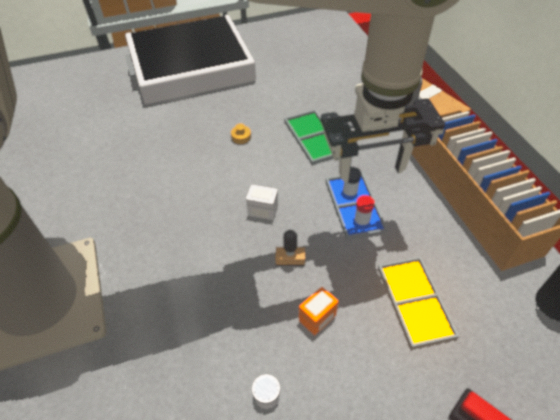

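Both canisters stand in the blue bays, black at about (352,185) and red at about (364,212). Next is the white box.

Emit:
play_rows:
  deltas: [0,0,0,-7,93,0,0,0,-7,93,0,0,0,-7,93,0,0,0,-7,93,0,0,0,-7,93,0,0,0,-7,93,0,0,0,-7,93,0,0,0,-7,93,0,0,0,-7,93,0,0,0,-2,93]

```text
t: 15.53
tool_pos: [0.6267, -0.0307, 0.1319]
orientation: [-0.87, -3.014, 0.001]
force: [-0.5, 0.3, 0.2]
opening: 0.093
gripper_force: 0.0
```

Emit:
play_rows:
  deltas: [34,-3,0,0,93,34,-3,0,0,93,34,-3,0,0,93,34,-3,0,0,93,34,-3,0,0,93,34,-3,0,0,93,0,0,0,0,93,0,0,0,0,93,0,0,0,0,93]

```text
t: 16.28
tool_pos: [0.4464, 0.0639, 0.1337]
orientation: [-0.882, -3.014, 0.001]
force: [1.0, 0.2, 1.3]
opening: 0.093
gripper_force: 0.0
```

```bash
python3 plan.py .4455 .0637 .020 57.1
```

```text
tool turn 0.3 shift mm [  0.6  -0.6 113.7] q6~ -0.97 yaw now 57.4 pos [0.4464 0.0639 0.1337] t 16.28 open 0.093 Fg 0.0 q [ 0.03 -0.23  1.99 -0.    1.38 -0.97]
tool turn -179.7 shift mm [ -0.7   0.7 113.7] q6~ -4.11 yaw now 57.4 pos [0.4464 0.0639 0.1337] t 16.28 open 0.093 Fg 0.0 q [ 0.03 -0.23  1.99 -0.    1.38 -0.97]
```

Emit:
play_rows:
  deltas: [0,0,30,0,93,0,0,30,0,93,0,0,30,0,93,0,0,22,0,93,0,0,0,0,93,0,0,0,0,30,0,0,0,0,30,0,0,0,0,30,0,0,0,0,30,0,0,0,0,30]
  newtons: 20

```text
t: 17.12
tool_pos: [0.448, 0.064, 0.0241]
orientation: [0.882, 3.013, 0.001]
force: [-0.0, -0.5, -0.8]
opening: 0.0645
gripper_force: 0.0
```

Emit:
play_rows:
  deltas: [0,0,0,0,30,0,0,0,0,30,0,0,0,0,30,0,0,0,0,30,0,0,0,0,30,0,0,0,0,30,0,0,0,0,30]

```text
t: 17.7
tool_pos: [0.4468, 0.064, 0.0228]
orientation: [0.883, 3.015, 0.0]
force: [-0.3, -0.4, 3.8]
opening: 0.0399
gripper_force: 20.0
```

Emit:
play_rows:
  deltas: [0,0,-30,0,30,0,0,-30,0,30,0,0,-30,0,30,0,0,-30,0,30,0,0,-10,0,30,0,0,0,0,30,0,0,0,0,30,0,0,0,0,30]

```text
t: 18.37
tool_pos: [0.4454, 0.0639, 0.1503]
orientation: [-0.882, -3.012, 0.002]
force: [-0.2, -0.9, -0.8]
opening: 0.0397
gripper_force: 20.0
```

```bash
python3 plan.py .6320 .1985 .150 2
```

```text
tool turn 55.4 shift mm [128.  191.2   0.3] q6~ -0.01 yaw now 57.4 pos [0.4454 0.0639 0.1503] t 18.37 open 0.0397 Fg 20.0 q [ 0.03 -0.24  1.97 -0.    1.41 -0.97]
tool turn -124.6 shift mm [-128.  -191.2    0.3] q6~ -3.15 yaw now 57.4 pos [0.4454 0.0639 0.1503] t 18.37 open 0.0397 Fg 20.0 q [ 0.03 -0.24  1.97 -0.    1.41 -0.97]
```

Emit:
play_rows:
  deltas: [0,0,0,7,30,0,0,0,7,30,0,0,0,7,30,0,0,0,7,30,0,0,0,7,30,0,0,0,7,30,0,0,0,7,30,0,0,0,6,30]

```text
t: 19.03
tool_pos: [0.4451, 0.0639, 0.1499]
orientation: [-2.18, -2.258, 0.005]
force: [0.3, 0.7, -1.6]
opening: 0.04
gripper_force: 20.0
```

Emit:
play_rows:
  deltas: [18,27,0,0,30,18,27,0,0,30,18,27,0,0,30,18,28,0,0,30,18,28,0,0,30,19,27,0,0,30,19,27,0,0,30,0,0,0,0,30,0,0,0,0,30,0,0,0,0,30]

```text
t: 19.87
tool_pos: [0.6308, 0.1993, 0.1496]
orientation: [-2.173, -2.265, 0.006]
force: [0.4, -0.3, -1.0]
opening: 0.0399
gripper_force: 20.0
```

```bash
python3 plan.py .6319 .1995 .035 2
```

```text
tool turn 0.4 shift mm [  0.3   1.7 114.6] q6~ 0.19 yaw now 2.4 pos [0.6308 0.1993 0.1496] t 19.87 open 0.0399 Fg 20.0 q [ 0.23  0.34  1.38 -0.    1.43  0.19]
tool turn -179.6 shift mm [-1.000e-01 -6.000e-01  1.146e+02] q6~ -2.95 yaw now 2.4 pos [0.6308 0.1993 0.1496] t 19.87 open 0.0399 Fg 20.0 q [ 0.23  0.34  1.38 -0.    1.43  0.19]
```

Emit:
play_rows:
  deltas: [0,1,28,0,30,0,0,28,0,30,0,0,28,0,30,0,0,20,0,30,0,0,10,0,30,0,0,3,0,30,0,0,0,0,30,0,0,0,0,30]

```text
t: 20.53
tool_pos: [0.6342, 0.1997, 0.0375]
orientation: [2.175, 2.265, 0.003]
force: [-0.3, 1.2, -0.3]
opening: 0.0399
gripper_force: 20.0
```

Emit:
play_rows:
  deltas: [0,0,2,0,30,0,0,0,0,30,0,0,0,0,30]

```text
t: 20.78
tool_pos: [0.634, 0.2, 0.0348]
orientation: [2.174, 2.266, 0.002]
force: [-0.1, 0.2, -0.5]
opening: 0.0401
gripper_force: 20.0
```

Emit:
play_rows:
  deltas: [0,0,2,0,30,0,0,2,0,30,0,0,1,0,30,0,0,0,0,30,0,0,0,0,30]

```text
t: 21.2
tool_pos: [0.6331, 0.1997, 0.0283]
orientation: [-2.175, -2.267, 0.001]
force: [0.7, 0.1, -0.8]
opening: 0.0402
gripper_force: 20.0
```

Emit:
play_rows:
  deltas: [0,0,1,0,30,0,0,0,0,30,0,0,0,0,30]

```text
t: 21.45
tool_pos: [0.6332, 0.1998, 0.0276]
orientation: [-2.175, -2.267, 0.0]
force: [0.5, -0.2, -1.8]
opening: 0.04
gripper_force: 20.0
```

Emit:
play_rows:
  deltas: [0,0,1,0,30,0,0,0,0,30,0,0,0,0,30]

```text
t: 21.7
tool_pos: [0.6335, 0.1998, 0.0269]
orientation: [2.175, 2.266, 0.001]
force: [-0.3, 0.6, 0.4]
opening: 0.0396
gripper_force: 20.0
```

Emit:
play_rows:
  deltas: [0,0,0.5,0,30,0,0,0,0,30,0,0,0,0,30]

```text
t: 21.95
tool_pos: [0.6335, 0.1999, 0.0269]
orientation: [2.175, 2.267, 0.001]
force: [-2.0, 0.0, 5.7]
opening: 0.0403
gripper_force: 20.0
```

Emit:
play_rows:
  deltas: [0,0,0,0,75,0,0,0,0,75,0,0,0,0,75,0,0,0,0,75,0,0,0,0,75,0,0,-30,0,93,0,0,-35,0,93,0,0,-40,0,93,0,0,0,0,93,0,0,0,0,93]

```text
t: 22.78
tool_pos: [0.636, 0.2004, 0.1356]
orientation: [2.172, 2.264, 0.01]
force: [-0.1, -0.5, 0.3]
opening: 0.0929
gripper_force: 0.0
```

Emit:
play_rows:
  deltas: [0,0,0,7,93,0,0,0,7,93,0,0,0,7,93,0,0,0,7,93,0,0,0,7,93,0,0,0,7,93,0,0,0,7,93,0,0,0,7,93,0,0,0,7,93,0,0,0,5,93]

```text
t: 23.62
tool_pos: [0.6322, 0.1995, 0.1291]
orientation: [3.073, 0.653, -0.004]
force: [0.7, 0.3, -0.6]
opening: 0.0932
gripper_force: 0.0
```

```bash
python3 plan.py .4597 -.2018 .130 -66.2
```

```text
tool turn 0.2 shift mm [-3.198e+02  2.976e+02 -2.000e-01] q6~ 1.38 yaw now -66.0 pos [0.6322 0.1995 0.1291] t 23.62 open 0.0932 Fg 0.0 q [ 0.23  0.35  1.39 -0.    1.4   1.38]
tool turn -179.8 shift mm [ 319.8 -297.6   -1.7] q6~ -1.76 yaw now -66.0 pos [0.6322 0.1995 0.1291] t 23.62 open 0.0932 Fg 0.0 q [ 0.23  0.35  1.39 -0.    1.4   1.38]
```

Emit:
play_rows:
  deltas: [-29,27,0,0,93,-29,27,0,0,93,-29,27,0,0,93,-29,27,0,0,93,-29,27,0,0,93,-29,27,0,0,93,-29,27,0,0,93,-29,27,0,0,93,-29,27,0,0,93,-29,27,0,0,93]

```text
t: 24.45
tool_pos: [0.4785, -0.1669, 0.1297]
orientation: [-3.07, -0.663, 0.003]
force: [0.7, -0.8, -0.4]
opening: 0.0931
gripper_force: 0.0
```

Emit:
play_rows:
  deltas: [-29,27,0,0,93,0,0,0,0,93,0,0,0,0,93,0,0,0,0,93,0,0,0,0,93]

```text
t: 24.87
tool_pos: [0.4652, -0.2011, 0.1304]
orientation: [-3.069, -0.664, 0.001]
force: [0.6, 0.3, 0.3]
opening: 0.0929
gripper_force: 0.0
```

```bash
python3 plan.py .4597 -.2018 .021 -66.2
```

```text
tool turn 0.6 shift mm [ -5.3  -1.4 109.4] q6~ 0.65 yaw now -65.6 pos [ 0.4652 -0.2011  0.1304] t 24.87 open 0.0929 Fg 0.0 q [-0.51 -0.06  1.85  0.    1.36  0.64]
tool turn -179.4 shift mm [  5.4   1.7 109.4] q6~ -2.5 yaw now -65.6 pos [ 0.4652 -0.2011  0.1304] t 24.87 open 0.0929 Fg 0.0 q [-0.51 -0.06  1.85  0.    1.36  0.64]
```

Emit:
play_rows:
  deltas: [-5,-1,30,0,93,0,0,30,0,93,0,0,30,0,93,0,0,19,0,93,0,0,0,0,93,0,0,0,0,30,0,0,0,0,30,0,0,0,0,30,0,0,0,0,30,0,0,0,0,30]
  newtons: 20

```text
t: 25.7
tool_pos: [0.4613, -0.204, 0.0236]
orientation: [3.069, 0.663, 0.003]
force: [-0.1, -1.3, -0.4]
opening: 0.0643
gripper_force: 0.0
```

Emit:
play_rows:
  deltas: [0,0,0,0,30,0,0,0,0,30,0,0,0,0,30,0,0,0,0,30,0,0,0,0,30,0,0,0,0,30,0,0,0,0,30]

```text
t: 26.28
tool_pos: [0.4602, -0.2036, 0.0223]
orientation: [3.071, 0.663, -0.0]
force: [-0.5, 1.4, 2.5]
opening: 0.04
gripper_force: 20.0
```

Emit:
play_rows:
  deltas: [0,0,-30,0,30,0,0,-30,0,30,0,0,-30,0,30,0,0,-30,0,30,0,0,-10,0,30,0,0,0,0,30,0,0,0,0,30,0,0,0,0,30]

```text
t: 26.95
tool_pos: [0.459, -0.2029, 0.1497]
orientation: [-3.069, -0.662, 0.004]
force: [-0.1, -0.1, -1.4]
opening: 0.0398
gripper_force: 20.0
```

Emit:
play_rows:
  deltas: [0,0,0,-7,30,0,0,0,-7,30,0,0,0,-7,30,0,0,0,-7,30,0,0,0,-7,30,0,0,0,-7,30,0,0,0,-7,30,0,0,0,-7,30,0,0,0,-7,30,0,0,0,-5,30]

```text
t: 27.78
tool_pos: [0.4588, -0.2027, 0.1492]
orientation: [-2.165, -2.271, 0.002]
force: [0.5, -0.6, 0.3]
opening: 0.0399
gripper_force: 20.0
```

```bash
python3 plan.py .629 .2795 .150 2
```

```text
tool turn 0.7 shift mm [ 4.76e+02  1.87e+02 -4.00e-01] q6~ -0.55 yaw now 2.7 pos [ 0.4588 -0.2027  0.1492] t 27.78 open 0.0399 Fg 20.0 q [-0.52 -0.09  1.84 -0.    1.4  -0.57]
tool turn -179.3 shift mm [-476.  -187.    -1.2] q6~ -3.69 yaw now 2.7 pos [ 0.4588 -0.2027  0.1492] t 27.78 open 0.0399 Fg 20.0 q [-0.52 -0.09  1.84 -0.    1.4  -0.57]
```

Emit:
play_rows:
  deltas: [34,13,0,0.7,30,34,13,0,0,30,34,13,0,0,30,34,13,0,0,30,34,13,0,0,30,34,13,0,0,30,34,13,0,0,30,34,13,0,0,30,34,13,0,0,30,34,13,0,0,30]

```text
t: 28.62
tool_pos: [0.5786, 0.1419, 0.149]
orientation: [-2.187, -2.252, 0.005]
force: [0.7, -0.4, -1.0]
opening: 0.0401
gripper_force: 20.0
```

Emit:
play_rows:
  deltas: [34,14,0,0,30,34,14,0,0,30,34,14,0,0,30,34,14,0,0,30,0,0,0,0,30,0,0,0,0,30,0,0,0,0,30,0,0,0,0,30]

```text
t: 29.28
tool_pos: [0.6312, 0.2765, 0.1507]
orientation: [-2.19, -2.252, 0.004]
force: [0.3, -0.6, 0.1]
opening: 0.0399
gripper_force: 20.0
```

```bash
python3 plan.py .629 .2795 .035 2
```

```text
tool turn -0.4 shift mm [  3.2  -1.8 115.7] q6~ 0.3 yaw now 1.6 pos [0.6312 0.2765 0.1507] t 29.28 open 0.0399 Fg 20.0 q [ 0.34  0.41  1.29 -0.    1.45  0.31]
tool turn 179.6 shift mm [ -3.    2.3 115.7] q6~ 3.45 yaw now 1.6 pos [0.6312 0.2765 0.1507] t 29.28 open 0.0399 Fg 20.0 q [ 0.34  0.41  1.29 -0.    1.45  0.31]
```

Emit:
play_rows:
  deltas: [3,-3,28,0,30,0,0,28,0,30,0,0,28,0,30,0,0,20,0,30,0,0,10,0,30,0,0,4,0,30,0,0,2,0,30,0,0,0,0,30,0,0,0,0,30]

```text
t: 30.03
tool_pos: [0.6302, 0.2809, 0.0343]
orientation: [2.189, 2.252, 0.004]
force: [-0.5, 1.2, -0.4]
opening: 0.0398
gripper_force: 20.0
```

Emit:
play_rows:
  deltas: [0,0,2,0,30,0,0,2,0,30,0,0,0,0,30,0,0,0,0,30]

```text
t: 30.37
tool_pos: [0.6288, 0.2808, 0.0282]
orientation: [2.189, 2.253, 0.0]
force: [-0.4, 0.1, -0.0]
opening: 0.0401
gripper_force: 20.0
```

Emit:
play_rows:
  deltas: [0,0,1,0,30,0,0,0,0,30,0,0,0,0,30]

```text
t: 30.62
tool_pos: [0.6287, 0.2808, 0.027]
orientation: [-2.189, -2.253, 0.0]
force: [-1.1, 0.5, -0.3]
opening: 0.0399
gripper_force: 20.0
```

Emit:
play_rows:
  deltas: [0,0,1,0,30,0,0,0,0,30,0,0,0,0,30]

```text
t: 30.87
tool_pos: [0.629, 0.2808, 0.0263]
orientation: [2.189, 2.253, 0.001]
force: [0.3, -0.5, 0.2]
opening: 0.0399
gripper_force: 20.0
```

Emit:
play_rows:
  deltas: [0,0,0.5,0,30,0,0,0,0,30,0,0,0,0,30]

```text
t: 31.12
tool_pos: [0.6291, 0.2808, 0.0263]
orientation: [2.189, 2.253, 0.001]
force: [-3.1, -1.9, 5.6]
opening: 0.0399
gripper_force: 20.0
```

Contact. I'll release and move on to the stamp at (.457,-.070), closing axis 69°.

Emit:
play_rows:
  deltas: [0,0,0,0,75,0,0,0,0,75,0,0,0,0,75,0,0,0,0,75,0,0,0,0,75,0,0,-30,0,93,0,0,-35,0,93,0,0,-40,0,93,0,0,-15,0,93,0,0,0,0,93]

```text
t: 31.95
tool_pos: [0.6323, 0.282, 0.1528]
orientation: [2.186, 2.25, 0.015]
force: [0.8, 0.1, -0.1]
opening: 0.0924
gripper_force: 0.0
```

Emit:
play_rows:
  deltas: [0,0,0,-7,93,0,0,0,-7,93,0,0,0,-7,93,0,0,0,-7,93,0,0,0,-7,93,0,0,0,-7,93,0,0,0,-7,93,0,0,0,-7,93,0,0,0,-7,93,0,0,0,-4,93]

```text
t: 32.78
tool_pos: [0.6281, 0.2804, 0.1437]
orientation: [-0.571, -3.087, 0.002]
force: [1.0, -0.3, 0.2]
opening: 0.0929
gripper_force: 0.0
```

```bash
python3 plan.py .4570 -.0702 .145 69.1; python3 - <<'E'
from plant import robot
from obj import *
T,S=robot.read_camera("top"),robot.read_camera("side")
cv2.imwrite("pics/top3.png",T["pixels"]);cv2.imwrite("pics/side3.png",S["pixels"])
go(T,S,{"handle":(blk(38),blk(60),(315,215,333,236),(280,228,300,254),.075),
"base":(wd,wd,(308,208,340,245),(270,240,312,270),.024)})
E
```

```text
tool turn -0.0 shift mm [  34.8 -388.6   -0.7] q6~ -0.86 yaw now 69.1 pos [0.6281 0.2804 0.1437] t 32.78 open 0.0929 Fg 0.0 q [ 0.35  0.41  1.3  -0.    1.44 -0.86]
tool turn 180.0 shift mm [-34.8 388.6  -1.9] q6~ 2.28 yaw now 69.1 pos [0.6281 0.2804 0.1437] t 32.78 open 0.0929 Fg 0.0 q [ 0.35  0.41  1.3  -0.    1.44 -0.86]
handle [ 0.4552 -0.0647  0.0526] 0.0068 onto z [ 0.4506 -0.0624  0.075 ] [ 0.4531 -0.0805  0.075 ] box [ 0.451 -0.062] [0.003  0.0134] long yaw -136.5 [10. 18.]
base [ 0.4566 -0.0704  0.014 ] 0.0011 onto z [ 0.4565 -0.0699  0.024 ] [ 0.4537 -0.0767  0.024 ] box [ 0.4567 -0.0699] [0.0558 0.0279] long yaw -20.9 [17. 29.]
```

View pics/side3.png

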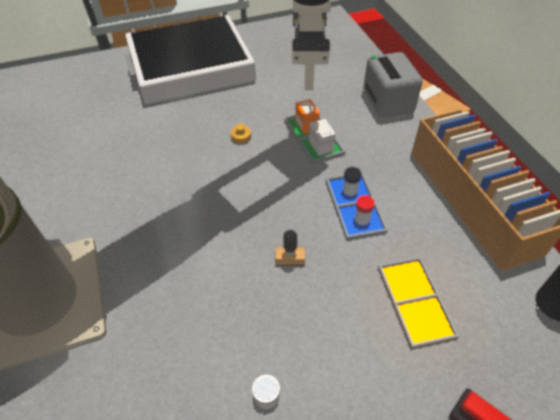

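Both boxes stand in the green bays at about (307,117) and (322,137), the canisters are unmoved, and the stamp has not shifted.

Emit:
play_rows:
  deltas: [3,-35,0,0,93,3,-35,0,0,93,3,-35,0,0,93,3,-35,0,0,93,3,-35,0,0,93,3,-35,0,0,93,3,-35,0,0,93,3,-35,0,0,93,3,-35,0,0,93,3,-35,0,0,93]

```text
t: 33.72
tool_pos: [0.4722, -0.0355, 0.1449]
orientation: [-0.586, -3.086, 0.0]
force: [0.1, -0.2, 0.3]
opening: 0.0932
gripper_force: 0.0
```

Emit:
play_rows:
  deltas: [5,-39,0,0,93,0,0,0,0,93,0,0,0,0,93,0,0,0,0,93,0,0,0,0,93]

```text
t: 34.13
tool_pos: [0.455, -0.068, 0.1454]
orientation: [-0.582, -3.087, -0.001]
force: [0.3, 0.3, -0.6]
opening: 0.0931
gripper_force: 0.0
```

```bash
python3 plan.py .4570 -.0702 .043 69.1
```

```text
tool turn -0.5 shift mm [ -2.7  -1.4 102.4] q6~ -1.47 yaw now 68.6 pos [ 0.455  -0.068   0.1454] t 34.13 open 0.0931 Fg 0.0 q [-0.26 -0.21  1.96  0.    1.4  -1.46]
tool turn 179.5 shift mm [  2.6   1.3 102.4] q6~ 1.68 yaw now 68.6 pos [ 0.455  -0.068   0.1454] t 34.13 open 0.0931 Fg 0.0 q [-0.26 -0.21  1.96  0.    1.4  -1.46]
```

Emit:
play_rows:
  deltas: [-3,-1,26,0,93,0,0,26,0,93,0,0,26,0,93,0,0,23,0,93,0,0,0,0,93,0,0,0,0,20,0,0,0,0,20,0,0,0,0,20,0,0,0,0,20,0,0,0,0,20]
  newtons: 20

```text
t: 34.97
tool_pos: [0.4582, -0.0711, 0.0461]
orientation: [0.581, 3.085, -0.0]
force: [0.0, -0.1, 0.4]
opening: 0.0641
gripper_force: 0.0
```

Emit:
play_rows:
  deltas: [0,0,0,0,20,0,0,0,0,20,0,0,0,0,20,0,0,0,0,20,0,0,0,0,20,0,0,0,0,20,0,0,0,0,20,0,0,0,0,20,0,0,0,0,20]

```text
t: 35.72
tool_pos: [0.457, -0.0709, 0.0445]
orientation: [-0.582, -3.087, -0.0]
force: [0.0, 0.1, 0.0]
opening: 0.0257
gripper_force: 20.0
```

Emit:
play_rows:
  deltas: [0,0,-30,0,20,0,0,-30,0,20,0,0,-30,0,20,0,0,-30,0,20,0,0,0,0,20,0,0,0,0,20]

```text
t: 36.22
tool_pos: [0.4586, -0.0713, 0.1668]
orientation: [0.581, 3.083, -0.001]
force: [-1.1, 0.1, -1.2]
opening: 0.0254
gripper_force: 20.0
```

Emit:
play_rows:
  deltas: [0,0,0,7,20,0,0,0,7,20,0,0,0,7,20,0,0,0,7,20,0,0,0,7,20,0,0,0,7,20,0,0,0,7,20,0,0,0,7,20,0,0,0,7,20,0,0,0,7,20]

```text
t: 37.05
tool_pos: [0.4559, -0.0706, 0.1625]
orientation: [-2.252, -2.186, 0.003]
force: [-0.5, -0.1, -1.2]
opening: 0.0254
gripper_force: 20.0
```

```bash
python3 plan.py .6433 -.1925 .160 -7.1
```

```text
tool turn 5.4 shift mm [-97.8 201.1   1.7] q6~ -0.14 yaw now -1.7 pos [ 0.4559 -0.0706  0.1625] t 37.05 open 0.0254 Fg 20.0 q [-0.26 -0.22  1.93  0.    1.43 -0.24]
tool turn -174.6 shift mm [  97.8 -201.     3.2] q6~ -3.28 yaw now -1.7 pos [ 0.4559 -0.0706  0.1625] t 37.05 open 0.0254 Fg 20.0 q [-0.26 -0.22  1.93  0.    1.43 -0.24]
```

Emit:
play_rows:
  deltas: [0,0,0,5.4,20,-16,33,0,0,20,-16,33,0,0,20,-16,34,0,0,20,-16,34,0,0,20,-17,34,0,0,20,-17,33,0,0,20,0,0,0,0,20,0,0,0,0,20,0,0,0,0,20]

```text
t: 37.88
tool_pos: [0.6439, -0.1913, 0.1621]
orientation: [-2.346, -2.084, 0.003]
force: [-0.1, 0.1, -0.8]
opening: 0.0256
gripper_force: 20.0
```

```bash
python3 plan.py .6433 -.1925 .055 -7.1; python3 - <<'E'
from plant import robot
import cv2
S=robot.read_camera("side")["pixels"]
cv2.imwrite("pics/side4.png",cv2.resize(S[130:380,300:560],None,fx=2,fy=2))
E
```

```text
tool turn 0.3 shift mm [-1.400e+00 -1.000e-01  1.071e+02] q6~ -0.24 yaw now -6.8 pos [ 0.6439 -0.1913  0.1621] t 37.88 open 0.0256 Fg 20.0 q [-0.37  0.36  1.33  0.    1.46 -0.25]
tool turn -179.7 shift mm [  1.2   0.9 107.1] q6~ -3.38 yaw now -6.8 pos [ 0.6439 -0.1913  0.1621] t 37.88 open 0.0256 Fg 20.0 q [-0.37  0.36  1.33  0.    1.46 -0.25]
```

View pics/side4.png

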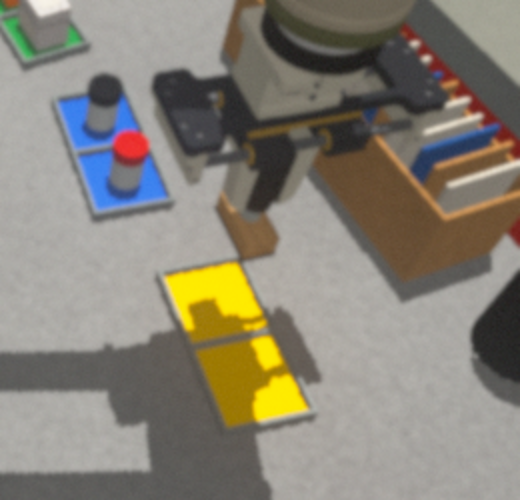

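The stamp hangs straight, its base parallel to the yellow tray above its left bay. The file box is clear of the gripper.

Emit:
play_rows:
  deltas: [-1,0,28,0,20,0,0,28,0,20,0,0,28,0,20,0,0,16,0,20,0,0,6,0,20,0,0,2,0,20,0,0,0,0,20,0,0,0,0,20,0,0,0,0,20]

```text
t: 38.68
tool_pos: [0.6464, -0.1932, 0.0591]
orientation: [2.346, 2.085, 0.003]
force: [-0.2, -0.3, -1.3]
opening: 0.0258
gripper_force: 20.0
```

Emit:
play_rows:
  deltas: [0,0,2,0,20,0,0,1,0,20,0,0,0,0,20,0,0,0,0,20]

```text
t: 39.02
tool_pos: [0.6451, -0.1928, 0.0536]
orientation: [-2.348, -2.087, 0.0]
force: [-0.2, -0.9, -1.4]
opening: 0.0257
gripper_force: 20.0
```

Emit:
play_rows:
  deltas: [0,0,2,0,20,0,0,2,0,20,0,0,0,0,20,0,0,0,0,20]

```text
t: 39.35
tool_pos: [0.6448, -0.1927, 0.0492]
orientation: [-2.348, -2.087, 0.001]
force: [-0.8, 0.2, -0.7]
opening: 0.0257
gripper_force: 20.0
```

Emit:
play_rows:
  deltas: [0,0,1,0,20,0,0,0,0,20,0,0,0,0,20]

```text
t: 39.6
tool_pos: [0.6451, -0.1928, 0.0487]
orientation: [2.348, 2.087, 0.0]
force: [-0.5, 0.0, -0.5]
opening: 0.0257
gripper_force: 20.0
```

Emit:
play_rows:
  deltas: [0,0,0.7,0,20,0,0,0,0,20,0,0,0,0,20]

```text
t: 39.85
tool_pos: [0.6453, -0.1928, 0.0485]
orientation: [2.348, 2.087, 0.0]
force: [-1.2, 0.1, 4.0]
opening: 0.0253
gripper_force: 20.0
```

Contact. I'll release, rise, and swing aside for a final look.

Emit:
play_rows:
  deltas: [0,0,0,0,70,0,0,0,0,70,0,0,0,0,70,0,0,0,0,70,0,0,0,0,70,0,0,-30,0,80,0,0,-35,0,80,0,0,-40,0,80,0,0,-20,0,80,0,0,0,0,80]

```text
t: 40.68
tool_pos: [0.6486, -0.1941, 0.1809]
orientation: [2.341, 2.08, 0.008]
force: [0.4, -0.0, 0.9]
opening: 0.0795
gripper_force: 0.0
```

Emit:
play_rows:
  deltas: [0,-36,0,0,80,0,-36,0,0,80,0,-36,0,0,80,0,-36,0,0,80,0,-36,0,0,80,0,-36,0,0,80,0,-20,0,0,80,0,0,0,0,80,0,0,0,0,80,0,0,0,0,80]

```text
t: 41.52
tool_pos: [0.4112, -0.1652, 0.1729]
orientation: [2.348, 2.086, 0.001]
force: [-0.2, -0.2, 0.1]
opening: 0.0802
gripper_force: 0.0
```

```bash
python3 - <<'E'
from plant import robot
import cv2
for n,(y0,y1,x0,x1) in {"top":(120,300,140,450),"side":(70,420,180,470)}.items():
    S=robot.read_camera(n)["pixels"]
    f=2.5 if n=="top" else 1.7
    cv2.imwrite(f"pics/{n}5.png",cv2.resize(S[y0:y1,x0:x1],None,fx=f,fy=f))
E
```

```text
(no output)
```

View pics/top5.png

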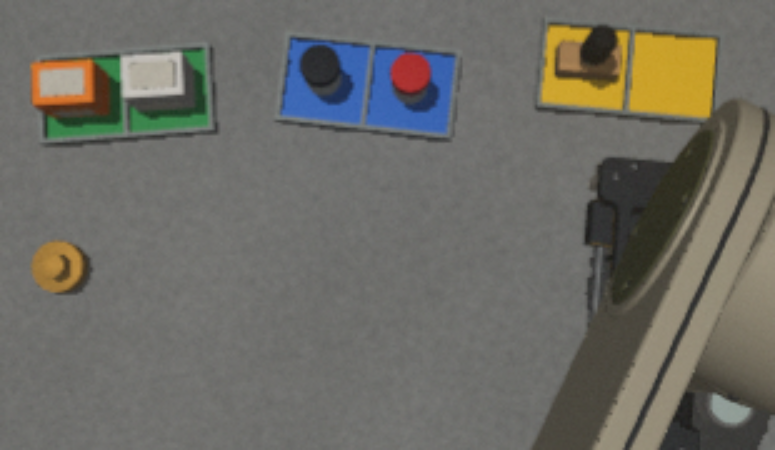

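View pics/side5.png

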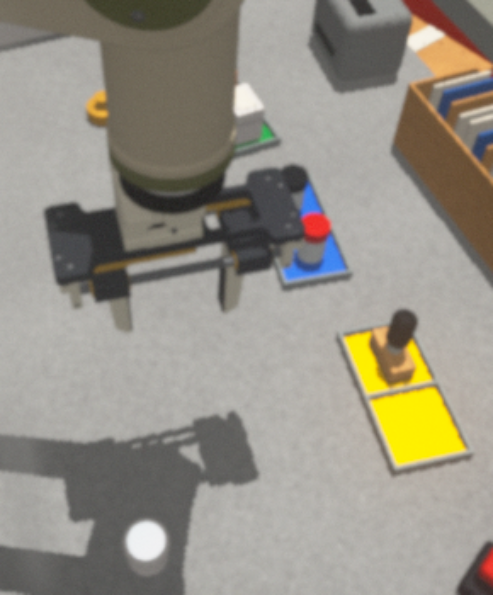

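All five pieces are in their bays, and the paperweight (60,267) and loupe (146,540) are in place. The stamp's handle appears to lean, which may be perspective, so I'll check its tilt numerically.

```bash
python3 - <<'E'
from plant import robot
from obj import *
T,S=robot.read_camera("top"),robot.read_camera("side")
def proj(c,P):
    r=R.from_rotvec(c["rotation"]).as_matrix(); q=(np.array(P)-c["eye"])@r; q=q*[1,-1,-1]
    return cv2.projectPoints(q[None],np.zeros(3),np.zeros(3),c["mtx"],c["D"])[0].ravel()
b1=blob(wd(hsv(T)),(355,130,395,156)); b2=blob(wd(hsv(S))&cv2.inRange(hsv(S),(0,0,0),(19,255,255)),(395,255,430,300))
h1=blob(blk(50)(hsv(T)),(368,126,390,148)); h2=blob(blk(75)(hsv(S)),(405,245,430,278))
for n,a,b in(("base",b1,b2),("handle",h1,h2)): print(n,tri(T,a[0],S,b[0]),a[1],b[1])
B=plane(T,cv2.minAreaRect(b1[2])[0],.024)
for n,c,h in(("T",T,h1),("S",S,h2)):
    print(n,"upright handle 42,60,80 px",[proj(c,[B[0],B[1],.004+z]).round(1) for z in(.042,.06,.08)],"seen",h[0].round(1))
print("handle side extents",h2[2].reshape(-1,2).tolist()); print(B)
print([robot.read_state()["t"]])
E
```

```text
base (array([ 0.64853102, -0.19151324,  0.01263776]), np.float64(0.0012730109191388193)) ((374.0, 142.5), (25.0, 34.0), 90.0) ((410.4146728515625, 277.77471923828125), (32.8323860168457, 23.30982780456543), 83.2901611328125)
handle (array([ 0.64528268, -0.19277585,  0.06473368]), np.float64(0.000810186583333435)) ((379.0923156738281, 137.83847045898438), (10.418915748596191, 15.752409934997559), 29.744882583618164) ((415.7500305175781, 263.25), (11.70042610168457, 18.973661422729492), 18.434947967529297)
T upright handle 42,60,80 px [array([375.9, 139.8]), array([377.6, 137.5]), array([379.5, 134.8])] seen [379.  137.8]
S upright handle 42,60,80 px [array([413.8, 267.2]), array([415.9, 261.7]), array([418.4, 255.2])] seen [415.8 262.9]
handle side extents [[418, 254], [422, 256], [423, 259], [423, 260], [421, 266], [418, 271], [412, 272], [410, 271], [409, 268], [409, 267], [410, 262], [412, 256], [413, 255], [417, 254]]
[ 0.64679935 -0.19018468  0.024     ]
[41.7167]
```

```bash
python3 -c "
from plant import robot
print(robot.close_job())"
```

```text
the job is handed in; nothing more can be done
None
```

I handed the job in at about 42 s: both canisters stand in the blue tray, both slide boxes in the green tray and the stamp in the yellow tray, with the loupe and paperweight left alone. The closing pictures and an upright check on the stamp agree; the judge's result was not shown.

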